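Stroke-test the balm dispensers and sort out the binding ones

ROBOT

A 7-joint arm with a two-finger parallel gripper is mounted at the origin on a cart in front of the work surface, level with it; the furniture and walls round the work are solid. World frame = base frame: x ahead of the robot, y to its left, z up, the work surface at z = 0. Lengths are in m, angles in rad, forces in N, time in s.
With the tool pointing down it reaches from about 0.425 to 0.925 m from the base axis. Payload 6.8 kg.
Tool frame: the origin (TCP) lies midway between the tips of the shut fingers; the grasp point (between the pads) lies 19 mm behind it; z points along the fingers, y is the line along which they close (so a half turn about z gives the same grasp; the last joint's range is limited). The gripper opens to 85 mm and grips with 20 to 120 N. Pads are 22 mm wide; open, the fingers measure 114 mm over their backs; the gripper's body (76 mm by 85 mm) begins 54 mm behind the grasp point. The pads swing forward as they close: fully open they stand 13 mm farther back than shut.
Start: joints at [-1.208, 0.477, 0.022, 1.555, -0.011, 1.109, -0.083], TCP at [0.306, 0.602, 0.231] pointing down, gripper open.
Joint ranges: [-2.96, 2.96], [-0.34, 2.1], [-1.41, 1.46], [0.24, 2.44], [-1.37, 4.51], [0.17, 1.92], [-2.96, 2.96]. Speed limits (rad/s): [2.39, 2.39, 3.14, 3.14, 3.14, 3.14, 3.14].

INTERFACE

Orientations are given as a unit quaternion [w, x, y, z].
In Python, from station import * gives the robot as it stands.
- The arm moves only by the shell command python3 -m creep 'ROWS' [FORCE]. ROWS is JSON, a list of rows, each a list of 7 numbers: the gripper command: -1 is shut, 1 is fully open, values between are in proportion, then the shift along the world's x, y, z in mm, then the turn, a rotation vector about the world's x, y, z in rad. A call has 1 to 5 rows; each row shifts and turns the commanded pose from where the row before left it; what a row does not reach is not made up. A row lasts 1/8 s, in which the tool goes at most 62.5 mm and 10.7 degrees, less where a joint would pass 70% of its speed; a pose out of reach is approached as far as the arm can. A call is refused whole if a number of a shift passes 62.5 or a number of a turn 0.188, either way. A call with a gripper value outside its range is refused whole. The fingers move at their own pace and stop on an object; FORCE is the grip in N (left out, the last holds). Time passes only in rows, so rows that do not move let the fingers close. It gives the time, the measured TCP pose, the force, the opening and the grip force at its end, in the units of the state.
- get_obs(): the state, without advancing time (a new reading comes with each control period).
- read_camera(name): name is "side" or "top" or "wrist"; returns (picture, depth): 400x640x3 uint8, red, green, blue; 400x640 float32, m along the optical axis (not along the pixel's ray), 0 where there is no reading.
- camera_params(name): a dict with "intrinsics" (3x3 intrinsics, pixels), "cam_to_world" (4x4, takes a point from camera to world coordinates); the wrist camera has in their place "mount" (4x4, takes a point from camera to tool coordinates, whose origin is the TCP and whose axes are the flange's). Camera axes: x right, y up, looking along -z (the intrinsics and any distortion apply to the point x, -y, -z); pixel columns grow to the right and rows downward; lengths in m; the calibration is good to about 2 mm. A picture is of the moment at which its call begins: read the wrist's pose just before it. camera_params takes no time and is no camera call.
- hand_in(): hands the job in; it is judged then, once.
The state is a dict: "t": time; "q": joint angles; "joint_vel": joint speeds; "joint_torque": joint torques, N m; "eef_pos": TCP position; "tool_rot": TCP orientation; "contact_force": force on the tool from outside, world axes, zero at the start; "torque": the same for the moment, N m; "gripper_width": opening from 0.0 (shut) to 1.0 (fully open); "grasp_force": force on a finger pad.
Only numpy, scipy, OpenCV 4.12 (cv2) and the standard library are available. Lean on these libraries where they do the work, as an engineer would, in place of code of your own. Each camera call takes 0.05 s, during which the arm holds its last target. There are 200 camera calls.

TASK

Before the balm dispensers are filled, test both while they still lean in the rack: push each white plunger slowly in along its axis, all the way home if it runs freely, but stop as soon as the resistance clearly rises before that, and do not force it. Then lift each one out of the rack and stand it upright: a sound one, plunger home, in the wooden filling tray, and a stiff one, plunger left where it stopped, in the blue returns bin. Either, both or neither may be stiff; leave the other things on the table alone.

Things in the scene. Friction and masses are not known exactly. Their poses are not given: they have to be found in the camera images.
- collar_1 (a point): Centre of the knurled aluminium collar (34 mm in diameter, 22 mm tall: the part to grip) at the top of dispenser 1, which starts in the left (+y) bore of the rack. z is its axis, from foot to thumb rest; in the rack it leans 30 to 35 degrees, top towards the robot. The foot's underside is 87 mm below this point along z, the collar's top 11 mm above it. About 110 g.
- foot_1 (a point): Centre of the flat underside of the black cap foot (33 mm in diameter, 17 mm tall) of dispenser 1; z is the dispenser's axis, towards the thumb rest. The dispenser can stand on this foot; above it comes a clear barrel 32 mm in diameter, then the collar.
- rest_1 (a point): Centre of the top face of the white thumb rest (26 mm in diameter, 6 mm thick) on the 10 mm plunger rod of dispenser 1; z along the axis, outwards. It stands 36 mm above the collar's top with the plunger fully out and 4 mm above it when fully home.
- plunger_1 (a joint): How far this plunger is pushed in, m: 0 out (it starts at 0 to 0.005), 0.032 fully home, a hard stop. No spring: it stays where left. A sound one runs home at about 4 N. In a stiff one the piston catches the wiper ring at 0.016 and the resistance climbs from 5 N by 1.2 N per mm; let go after more than 10 N it eases back a little. Which are stiff cannot be seen.
- ring_1 (a joint): How far the orange wiper ring inside the barrel (35 mm above the foot, hidden in the bore while in the rack) of dispenser 1 is dragged down from its place, m (0 in place). The piston of a sound dispenser passes it and it stays at 0; that of a stiff one drags it along. Over 0.009 it is ruined.
- collar_2 (a point): Centre of the knurled aluminium collar (34 mm in diameter, 22 mm tall: the part to grip) at the top of dispenser 2, which starts in the right (-y) bore of the rack. z is its axis, from foot to thumb rest; in the rack it leans 30 to 35 degrees, top towards the robot. The foot's underside is 87 mm below this point along z, the collar's top 11 mm above it. About 110 g.
- foot_2 (a point): Centre of the flat underside of the black cap foot (33 mm in diameter, 17 mm tall) of dispenser 2; z is the dispenser's axis, towards the thumb rest. The dispenser can stand on this foot; above it comes a clear barrel 32 mm in diameter, then the collar.
- rest_2 (a point): Centre of the top face of the white thumb rest (26 mm in diameter, 6 mm thick) on the 10 mm plunger rod of dispenser 2; z along the axis, outwards. It stands 36 mm above the collar's top with the plunger fully out and 4 mm above it when fully home.
- plunger_2 (a joint): How far this plunger is pushed in, m: 0 out (it starts at 0 to 0.005), 0.032 fully home, a hard stop. No spring: it stays where left. A sound one runs home at about 4 N. In a stiff one the piston catches the wiper ring at 0.016 and the resistance climbs from 5 N by 1.2 N per mm; let go after more than 10 N it eases back a little. Which are stiff cannot be seen.
- ring_2 (a joint): How far the orange wiper ring inside the barrel (35 mm above the foot, hidden in the bore while in the rack) of dispenser 2 is dragged down from its place, m (0 in place). The piston of a sound dispenser passes it and it stays at 0; that of a stiff one drags it along. Over 0.009 it is ruined.
- leaning_rack: Fixed wooden rack, 104 x 226 x about 95 mm: a bored block leaning 30 degrees, top towards the robot (its -x), on a base board. Two bores 98 mm apart along its y, 35 mm wide, 40 mm deep; dispensers come out along their leaning axis. Origin: centre of its underside. A seated collar's centre is 47 mm clear of the block's face along the axis.
- filling_tray: Fixed shallow light wooden tray with a cork-coloured floor, 150 (x) x 170 (y) x 22 mm, walls 7 mm, floor 7 mm above the table. Origin: centre of its underside. Tray and bin may stand on either side of the rack.
- returns_bin: Fixed open blue plastic bin with rounded rim, 150 (x) x 170 (y) x 38 mm, walls 4 mm, floor 4 mm above the table. Origin: centre of its underside. It and the tray may stand on either side.
- balm_tin: Bystander: round pink and white tin, 67 mm in diameter, 29 mm tall. Origin: centre of its underside.
- soap_a: Bystander: tan bar of soap with a paper band, 63 x 82 x 25 mm. Origin: centre of its underside.
- spinning_top: Bystander: wooden spinning top with a red rim, 53 mm wide, 62 mm tall, standing upright. Origin: centre of its underside.

How it is judged:
At the end, for the whole second after the job is handed in: Each dispenser stands upright (within 0.15 rad) on the floor, inside the walls: of the filling tray with its plunger in at least 29.5 mm; or, if stiff, of the returns bin with its plunger short of 27 mm and its wiper ring dragged down 0.4 to 9 mm (((value of joint plunger_1 above 0.0295 m and x of foot_1 in the frame of filling_tray between -0.056 and 0.056 m and y of foot_1 in the frame of filling_tray between -0.066 and 0.066 m and z of foot_1 in the frame of filling_tray below 0.016 m and angle between foot_1's own z axis and vertical below 0.15 rad) or (value of joint plunger_1 below 0.027 m and value of joint ring_1 above 0.0004 m and x of foot_1 in the frame of returns_bin between -0.056 and 0.056 m and y of foot_1 in the frame of returns_bin between -0.066 and 0.066 m and z of foot_1 in the frame of returns_bin below 0.016 m and angle between foot_1's own z axis and vertical below 0.15 rad)) and ((value of joint plunger_2 above 0.0295 m and x of foot_2 in the frame of filling_tray between -0.056 and 0.056 m and y of foot_2 in the frame of filling_tray between -0.066 and 0.066 m and z of foot_2 in the frame of filling_tray below 0.016 m and angle between foot_2's own z axis and vertical below 0.15 rad) or (value of joint plunger_2 below 0.027 m and value of joint ring_2 above 0.0004 m and x of foot_2 in the frame of returns_bin between -0.056 and 0.056 m and y of foot_2 in the frame of returns_bin between -0.066 and 0.066 m and z of foot_2 in the frame of returns_bin below 0.016 m and angle between foot_2's own z axis and vertical below 0.15 rad))); the robot touches nothing.
It fails at once if a stiff plunger was forced: the wiper ring of dispenser 1 was dragged down more than 9 mm (value of joint ring_1 above 0.009 m).
It fails at once if a stiff plunger was forced: the wiper ring of dispenser 2 was dragged down more than 9 mm (value of joint ring_2 above 0.009 m).
It fails at once if dispenser 1 was taken from the rack (foot moved over 30 mm) before its plunger was tried (distance of foot_1 from where it was at the start of the episode above 0.03 m and value of joint plunger_1 below 0.029 m and value of joint ring_1 below 0.0004 m).
It fails at once if dispenser 2 was taken from the rack (foot moved over 30 mm) before its plunger was tried (distance of foot_2 from where it was at the start of the episode above 0.03 m and value of joint plunger_2 below 0.029 m and value of joint ring_2 below 0.0004 m).
It fails at once if a bystander (tin, soap or spinning top) was pushed more than 30 mm (distance of any of balm_tin, soap_a, spinning_top from where it was at the start of the episode above 0.03 m).
It also fails if it takes over 72 s, if anything falls off the work surface, if the arm or the gripper's body presses on something with over 40 N, if the wrist force passes 120 N, or if a joint passes its speed limit or range.

## Working session

There is one attempt and no reset: what is moved stays moved. The work goes in short steps, Python scripts to look and compute and a shell command to move; the robot and the scene stay as the last step left them, time stands still between calls to the robot, and variables do not carry over. Pictures are saved under pics/ and viewed, at most 10 in all, crops included, and the job is handed in when it is done.

```bash
mkdir -p pics; ls
cat > h.py <<'E'
from station import *
import numpy as np, cv2
from scipy.spatial.transform import Rotation as R
def cam(name):
    o=get_obs(); im,d=read_camera(name); p=camera_params(name); K=np.array(p["intrinsics"])
    if "cam_to_world" in p: T=np.array(p["cam_to_world"])
    else:
        q=o["tool_rot"]; T=np.eye(4); T[:3,:3]=R.from_quat([q[1],q[2],q[3],q[0]]).as_matrix(); T[:3,3]=o["eef_pos"]; T=T@np.array(p["mount"])
    return im,d,K,T,p
def cloud(d,K,T):
    v,u=np.mgrid[:d.shape[0],:d.shape[1]]
    c=np.stack([(u-K[0,2])/K[0,0]*d,-(v-K[1,2])/K[1,1]*d,-d],-1)
    return c@T[:3,:3].T+T[:3,3]
E
python3 - <<'E'
from h import *
for n in("top","side"):
    im,d,K,T,p=cam(n); print(n,K.tolist(),T.round(3).tolist(),[k for k in p]); cv2.imwrite(f"pics/{n}0.png",im[:,:,::-1]); np.savez(f"{n}0.npz",im=im,d=d,P=cloud(d,K,T))
o=get_obs(); print(o)
E
```

```text
pics
top [[450.1808121315701, 0.0, 325.8419981002986], [0.0, 450.1808121315701, 195.7826395632234], [0.0, 0.0, 1.0]] [[-0.023, 0.978, -0.208, 0.309], [-1.0, -0.024, 0.0, 0.009], [-0.005, 0.208, 0.978, 1.351], [0.0, 0.0, 0.0, 1.0]] ['intrinsics', 'cam_to_world']
side [[404.96719734155573, 0.0, 315.0859252176059], [0.0, 404.96719734155573, 194.14384775416812], [0.0, 0.0, 1.0]] [[-0.997, 0.022, -0.071, 0.5], [-0.074, -0.433, 0.898, 0.923], [-0.011, 0.901, 0.434, 0.562], [0.0, 0.0, 0.0, 1.0]] ['intrinsics', 'cam_to_world']
{'t': 0.1, 'q': array([-1.20810962,  0.47771654,  0.02233833,  1.55631788, -0.01151702,
        1.10931819, -0.08312148]), 'joint_vel': array([ 0.0002268 , -0.00148463,  0.00022102, -0.00111264,  0.00155591,
       -0.00071589,  0.00174695]), 'joint_torque': array([ 3.89974943e-03, -5.97763717e+01,  1.61334928e+00, -2.81957638e+01,
        1.27939563e-02,  5.05891730e-03,  5.62938419e-05]), 'eef_pos': array([0.30593634, 0.60110073, 0.23043811]), 'tool_rot': array([-1.40772476e-04,  2.33227783e-01,  9.72421789e-01, -8.03827971e-04]), 'contact_force': array([-0.05630355,  0.78624282,  0.59541458]), 'torque': array([-0.0077986 ,  0.03635863,  0.02623862]), 'grasp_force': 0.0, 'gripper_width': 1.0007740348502758}
```

View pics/top0.png

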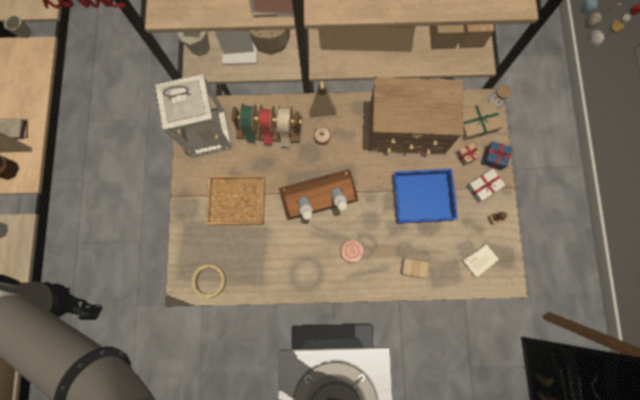

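View pics/side0.png

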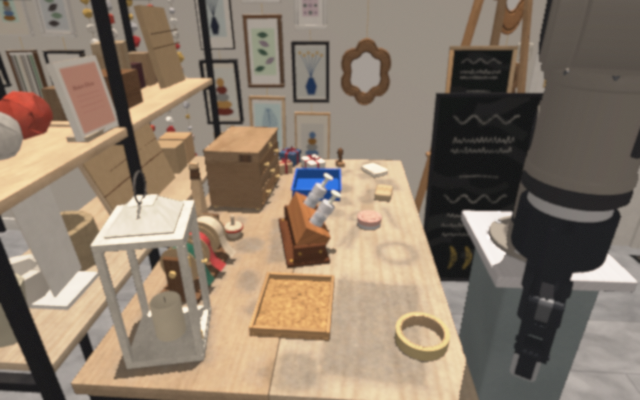

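The top view shows the rack near (318,195), yawed. The dispensers are at (305,208) and (340,200), the tray at (236,200), the bin at (425,196) and the tin at (352,251). Next I'll turn these into positions.

Run:
```python
from h import *
z=np.load("top0.npz");P=z["P"];im=z["im"]
def at(u,v): print((u,v),P[v,u].round(3))
for uv in [(236,200),(425,196),(352,251),(415,268),(322,135),(305,208),(340,200),(306,200),(341,192),(288,205),(355,190)]: at(*uv)
def box(name,m):
    q=P[m]; r=cv2.minAreaRect((q[:,:2]*1000).astype(np.float32)); print(name,len(q),r,q[:,2].min().round(3),q[:,2].max().round(3))
X=P; hsv=cv2.cvtColor(im,cv2.COLOR_RGB2HSV)
v,u=np.mgrid[:400,:640]
def reg(a,b,c,d): return (u>a)&(u<b)&(v>c)&(v<d)
box("tray",reg(195,275,165,235)&(P[...,2]>.016)&(P[...,2]<.04))
box("bin",reg(380,465,160,230)&(P[...,2]>.03)&(P[...,2]<.05))
box("rack",reg(272,365,160,225)&(P[...,2]>.012))
box("rackbase",reg(272,365,160,225)&(P[...,2]>.008)&(P[...,2]<.05))
box("disp",reg(272,365,160,225)&(P[...,2]>.10))
m=reg(290,360,180,225)&(P[...,2]>.10)
n,l,s,c=cv2.connectedComponentsWithStats(m.astype(np.uint8))
for i in range(1,n):
    if s[i,4]<15: continue
    q=P[l==i]; k=q[:,2]>np.quantile(q[:,2],.0); print(s[i],q.mean(0).round(3),q.max(0).round(3),q.min(0).round(3))
cv2.imwrite("pics/crop1.png",cv2.resize(im[160:230,270:370,::-1],None,fx=8,fy=8,interpolation=cv2.INTER_CUBIC))
```

```text
(236, 200) [0.589 0.284 0.005]
(425, 196) [ 0.587 -0.293  0.007]
(352, 251) [ 0.423 -0.064  0.03 ]
(415, 268) [ 0.37  -0.246  0.022]
(322, 135) [0.781 0.016 0.033]
(305, 208) [0.535 0.067 0.134]
(340, 200) [ 0.554 -0.03   0.14 ]
(306, 200) [0.564 0.066 0.102]
(341, 192) [ 0.584 -0.034  0.104]
(288, 205) [0.556 0.119 0.078]
(355, 190) [ 0.602 -0.078  0.046]
tray 507 ((589.5968627929688, 284.1980895996094), (170.77122497558594, 149.93711853027344), 88.56987762451172) 0.016 0.029
bin 578 ((585.7855834960938, -286.214599609375), (158.83050537109375, 177.6722869873047), 1.527429461479187) 0.03 0.048
rack 2334 ((486.0235900878906, 5.185516357421875), (340.8145751953125, 222.900634765625), 14.280314445495605) 0.012 1.351
rackbase 483 ((600.020263671875, 29.75244140625), (252.7129669189453, 172.44137573242188), 83.9796371459961) 0.008 0.05
disp 424 ((469.0928039550781, -5.309928894042969), (291.035888671875, 136.0330352783203), 19.826948165893555) 0.1 1.351
[332 190  15  20 203] [ 0.555 -0.027  0.141] [0.591 0.009 1.351] [ 0.309 -0.045  0.1  ]
[299 199  13  20 199] [0.532 0.067 0.141] [0.568 0.086 1.351] [0.309 0.009 0.1  ]
```

View pics/crop1.png

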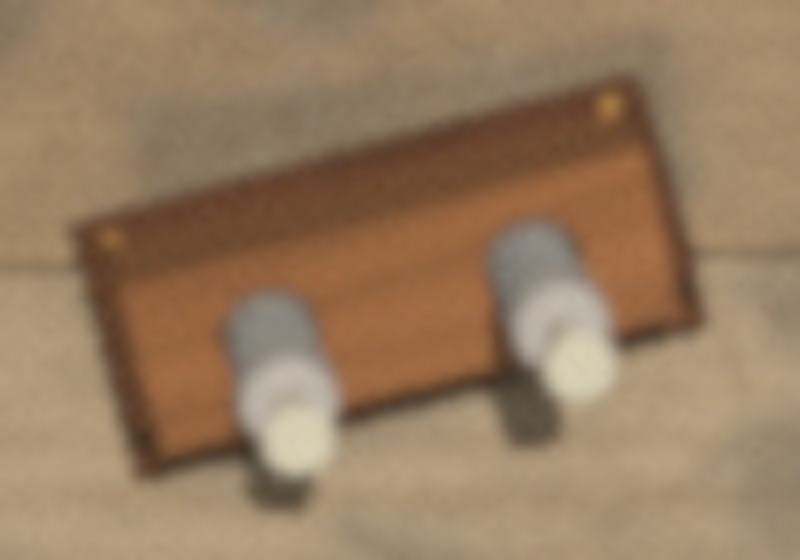

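```bash
cat >> h.py <<'E'
def Rt():
    q=get_obs()["tool_rot"]; return R.from_quat([q[1],q[2],q[3],q[0]])
def plan(p,axis,y):
    """shift mm & rotvec from current tool to TCP p, tool z=-axis, tool y~y"""
    z=-np.array(axis)/np.linalg.norm(axis); y=np.array(y,float); y-=z*(y@z); y/=np.linalg.norm(y)
    M=R.from_matrix(np.stack([np.cross(y,z),y,z],1)); rv=(M*Rt().inv()).as_rotvec()
    o=get_obs(); dp=(np.array(p)-o["eef_pos"])*1000; n=max(np.abs(dp).max()/62,np.linalg.norm(dp)/62,np.linalg.norm(rv)/.185)
    print("t",round(o["t"],2),"shift",dp.round(1),"rv",rv.round(4),"rows",round(n,2))
E
python3 - <<'E'
from h import *
z=np.load("top0.npz");P=z["P"]
for u,v in [(307,214),(307,215),(306,214),(342,205),(343,206),(342,206)]: print((u,v),P[v,u].round(4))
print(np.array(camera_params("wrist")["mount"]).round(3).tolist(),np.array(camera_params("wrist")["intrinsics"]).tolist())
s=np.load("side0.npz");Q=s["P"]
m=(Q[...,2]>.105)&(Q[...,0]>.45)&(Q[...,0]<.62)&(Q[...,1]>-.08)&(Q[...,1]<.11)
A=np.vstack([Q[m],P[(P[...,2]>.105)&(P[...,2]<.3)&(P[...,0]>.45)&(P[...,0]<.62)&(abs(P[...,1]-.015)<.1)]])
for lo,hi in((.02,.12),(-.1,.02)):
    q=A[(A[:,1]>lo)&(A[:,1]<hi)]; c=q.mean(0); w=np.linalg.svd(q-c)[2][0] if len(q)<3000 else 0; print(len(q),c.round(3),w, q[:,2].max())
# rack face normal
m=(P[...,2]>.05)&(P[...,2]<.095)&(P[...,0]>.53)&(P[...,0]<.66)&(abs(P[...,1]-.015)<.12)
q=P[m];
for _ in range(5):
    c=q.mean(0); n=np.linalg.svd(q-c,full_matrices=False)[2][2]; q=q[abs((q-c)@n)<.004]
print("face",len(q),c.round(3),n*np.sign(n[2]))
a=np.array([-.5*np.cos(.262),-.5*np.sin(.262),.866]); plan(np.array([.515,.02,.175])+a*.12,a,[-.26,.966,0])
E
```

```text
(307, 214) [0.5145 0.0609 0.1561]
(307, 215) [0.5126 0.0612 0.151 ]
(306, 214) [0.5152 0.0638 0.1522]
(342, 205) [ 0.5368 -0.034   0.1565]
(343, 206) [ 0.5345 -0.0367  0.1538]
(342, 206) [ 0.5343 -0.0339  0.1551]
[[-0.001, 0.956, 0.292, 0.073], [1.0, 0.002, -0.001, 0.0], [-0.001, 0.292, -0.956, -0.143], [0.0, 0.0, 0.0, 1.0]] [[322.5781093703499, 0.0, 317.5747651434717], [0.0, 322.5781093703499, 205.90188240354368], [0.0, 0.0, 1.0]]
461 [0.535 0.072 0.131] [ 0.641036    0.29776656 -0.70739517] 0.16294646245936018
419 [ 0.557 -0.023  0.132] [ 0.62915273  0.29784032 -0.71795403] 0.1656158656927209
face 349 [0.575 0.027 0.076] [-0.1525124  -0.04892271  0.98708993]
t 0.1 shift [ 151.1 -596.6   48.5] rv [-0.0544 -0.5325  0.7169] rows 9.96
```

```bash
r='[-1,15.1,-59.7,4.9,-0.0054,-0.0533,0.0717]'; python3 -m creep '[[-1,15.1,-59.7,4.9,-0.0054,-0.0533,0.0717],[-1,15.1,-59.7,4.9,-0.0054,-0.0533,0.0717],[-1,15.1,-59.7,4.9,-0.0054,-0.0533,0.0717],[-1,15.1,-59.7,4.9,-0.0054,-0.0533,0.0717],[-1,15.1,-59.7,4.9,-0.0054,-0.0533,0.0717]]'; python3 -m creep '[[-1,15.1,-59.7,4.9,-0.0054,-0.0533,0.0717],[-1,15.1,-59.7,4.9,-0.0054,-0.0533,0.0717],[-1,15.1,-59.7,4.9,-0.0054,-0.0533,0.0717],[-1,15.1,-59.7,4.9,-0.0054,-0.0533,0.0717],[-1,15.1,-59.7,4.9,-0.0054,-0.0533,0.0717]]'; python3 -m creep '[[-1,0,0,0,0,0,0],[-1,0,0,0,0,0,0]]'
python3 - <<'E'
from h import *
im,d,K,T,p=cam("wrist"); cv2.imwrite("pics/w0.png",im[:,:,::-1]); np.savez("w0.npz",im=im,d=d,P=cloud(d,K,T),K=K,T=T)
a=np.array([-.5*np.cos(.262),-.5*np.sin(.262),.866]); plan(np.array([.515,.02,.175])+a*.12,a,[-.26,.966,0]); print(get_obs()["q"].round(2))
E
```

```text
t: 0.72
eef_pos: [0.3819, 0.301, 0.2557]
tool_rot: [0.132, 0.053, 0.99, 0.018]
contact_force: [0.9, 0.4, 1.4]
gripper_width: -0.002
grasp_force: 0.0
t: 1.35
eef_pos: [0.4562, 0.0067, 0.2801]
tool_rot: [0.256, -0.125, 0.958, 0.035]
contact_force: [0.9, 0.4, 0.9]
gripper_width: 0.005
grasp_force: 0.0
t: 1.6
eef_pos: [0.4561, 0.0095, 0.2801]
tool_rot: [0.255, -0.124, 0.958, 0.035]
contact_force: [-0.2, 0.9, -0.1]
gripper_width: 0.001
grasp_force: 0.0
t 1.65 shift [ 0.9 -5.7 -1.2] rv [-0.0023 -0.0046  0.0024] rows 0.1
[-0.84 -0.33  0.6   2.36  0.31  0.55  1.39]
```

View pics/w0.png

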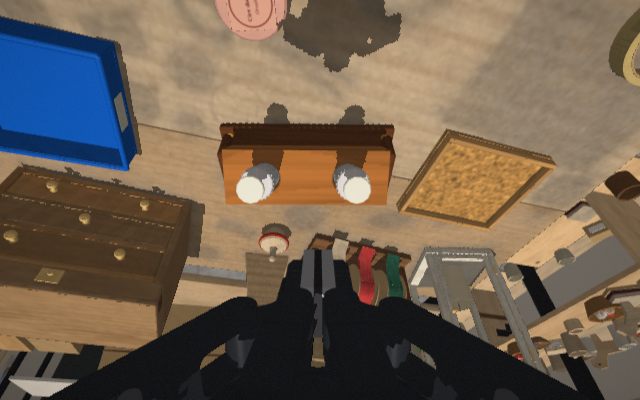

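The wrist view shows both white rests, dispenser 2 at (251,188) and dispenser 1 at (356,188), with the shut fingertips at (318,255).

Run:
```python
from h import *
z=np.load("w0.npz");P=z["P"];im=z["im"];T=z["T"]
mn=im.min(2)
v,u=np.mgrid[:400,:640]
m=(P[...,2]>.055)&(P[...,2]<.11)&(P[...,0]>.5)&(P[...,0]<.68)&(abs(P[...,1]-.02)<.13)&(im[...,0].astype(int)-im[...,2]>50)
q=P[m]
for _ in range(8):
    c=q.mean(0); n=np.linalg.svd(q-c,full_matrices=False)[2][2]; n*=np.sign(n[2]); q=q[abs((q-c)@n)<.003]
print("face",len(q),c.round(4),n.round(3),"lean",np.degrees(np.arccos(n[2])),"yaw",np.degrees(np.arctan2(-n[1],-n[0])))
for name,uc in(("1",354),("2",254)):
    r=(abs(u-uc)<30)&(abs(v-185)<32)
    w=r&(mn>185)&(P[...,2]>.11); q=P[w]
    for _ in range(6):
        cc=q.mean(0); k=np.linalg.svd(q-cc,full_matrices=False)[2][2]; k*=np.sign(k[2]); q=q[abs((q-cc)@k)<.002]
    b,e=np.linalg.svd(np.cross(k,[0,0,1])[None])[2][1:]
    (x,y),rad=cv2.minEnclosingCircle(np.stack([(q-cc)@b,(q-cc)@e],1).astype(np.float32))
    C=cc+x*b+y*e
    print(name,len(q),"white mean",cc.round(4),"normal",k.round(3),"circ",C.round(4),rad, "px",u[w].mean(),v[w].mean())
    # all dispenser points: above face by>8mm ; cylinder-axis via slices
    s=P[r&(((P-c)@n)>.01)&(P[...,2]<.2)]; print("  pts",len(s),s.mean(0).round(3),"height over face max",((s-c)@n).max())
    # fit axis: minimise cylinder residuals
    from scipy.optimize import least_squares
    bb,ee=np.linalg.svd(n[None])[2][1:]
    h=(s-c)@n; 
    # parts by height
    def res(t):
        a=n+t[2]*bb+t[3]*ee; a/=np.linalg.norm(a); o=c+t[0]*bb+t[1]*ee
        L=(s-o)@a; rr=np.linalg.norm((s-o)-L[:,None]*a,axis=1)
        tgt=np.where(L<.036,.016,np.where(L<.0585,.017,.013)); ok=(L<.0555)
        return np.where(ok,rr-tgt,np.maximum(rr-.013,0))
    x0=(np.array([(C-c)@bb,(C-c)@ee]))
    f=least_squares(res,[*x0,0,0],loss="soft_l1",f_scale=.001); t=f.x
    a=n+t[2]*bb+t[3]*ee; a/=np.linalg.norm(a); o=c+t[0]*bb+t[1]*ee
    print("  axis",a.round(3),"lean",np.degrees(np.arccos(a[2])),"yaw",np.degrees(np.arctan2(-a[1],-a[0])),"face pt",o.round(4),"cost",np.median(abs(res(t))),"rest along",((q-o)@a).mean(), "rest dev",np.linalg.norm(np.cross(C-o,a)),"collar c",(o+.047*a).round(4))
```

```text
face 6564 [0.5745 0.0278 0.0771] [-0.486 -0.122  0.865] lean 30.099560210340808 yaw 14.06643488349318
1 134 white mean [0.5194 0.0611 0.149 ] normal [ 0.75  -0.188  0.634] circ [0.5247 0.0598 0.1401] 0.019628996029496193 px 353.81789638932497 188.84929356357927
  pts 1089 [0.523 0.061 0.137] height over face max 0.09247237566866097
  axis [-0.549 -0.163  0.82 ] lean 34.943464662410264 yaw 16.528332619062322 face pt [0.5646 0.0751 0.0782] cost 0.0 rest along 0.08508733289195163 rest dev 0.0034263242795108013 collar c [0.5388 0.0675 0.1167]
2 143 white mean [ 0.5417 -0.0297  0.1497] normal [0.684 0.326 0.652] circ [ 0.548  -0.0267  0.1427] 0.019798096269369125 px 253.01764705882354 188.5529411764706
  pts 1207 [ 0.545 -0.028  0.137] height over face max 0.09469952149060419
  axis [-0.556 -0.109  0.824] lean 34.50938150466651 yaw 11.127678337785607 face pt [ 0.5883 -0.0213  0.078 ] cost 0.0 rest along 0.08591924518122025 rest dev 0.004114444308915332 collar c [ 0.5622 -0.0265  0.1167]
```

Run:
```python
from h import *
z=np.load("w0.npz");P=z["P"];im=z["im"]
v,u=np.mgrid[:400,:640]
l,y=np.radians(34),np.radians(14)
a=np.array([-np.sin(l)*np.cos(y),-np.sin(l)*np.sin(y),np.cos(l)]); b=np.array([-np.sin(y),np.cos(y),0]); e=np.cross(a,b)
for name,uc in(("1",354),("2",254)):
    r=(abs(u-uc)<30)&(abs(v-185)<32)&(P[...,2]<.2)&(P[...,2]>.1); s=P[r]; h=s@a
    print(name,[ (round(x,4),int(((h>x-.002)&(h<=x)).sum())) for x in np.arange(h.max()-.03,h.max()+.002,.002)])
    t=s[h>np.quantile(h,.995)-.005]
    B,E=t@b,t@e; (cx,cy),rad=cv2.minEnclosingCircle(np.stack([B,E],1).astype(np.float32)); H=np.median(t@a)
    print(len(t),"extent b",np.ptp(B),"e",np.ptp(E),rad,"center",(cx*b+cy*e+H*a).round(4),"H",H)
    # white px centroid/extent ray
    w=(abs(u-uc)<30)&(abs(v-185)<32)&(im.min(2)>200); print("px",u[w].min(),u[w].max(),v[w].min(),v[w].max())
im=im[150:225,215:395,::-1]; cv2.imwrite("pics/w0c.png",cv2.resize(im,None,fx=4.4,fy=4.4,interpolation=cv2.INTER_CUBIC))
```

```text
1 [(np.float64(-0.1894), 13), (np.float64(-0.1874), 0), (np.float64(-0.1854), 0), (np.float64(-0.1834), 0), (np.float64(-0.1814), 0), (np.float64(-0.1794), 0), (np.float64(-0.1774), 0), (np.float64(-0.1754), 0), (np.float64(-0.1734), 0), (np.float64(-0.1714), 0), (np.float64(-0.1694), 0), (np.float64(-0.1674), 0), (np.float64(-0.1654), 1), (np.float64(-0.1634), 8), (np.float64(-0.1614), 295), (np.float64(-0.1594), 297)]
598 extent b 0.02503774469448164 e 0.024588936124150362 0.012985088862478733 center [0.5158 0.0622 0.153 ] H -0.1614464171296925
px 338 369 174 202
2 [(np.float64(-0.1869), 0), (np.float64(-0.1849), 0), (np.float64(-0.1829), 0), (np.float64(-0.1809), 0), (np.float64(-0.1789), 0), (np.float64(-0.1769), 0), (np.float64(-0.1749), 0), (np.float64(-0.1729), 0), (np.float64(-0.1709), 0), (np.float64(-0.1689), 0), (np.float64(-0.1669), 0), (np.float64(-0.1649), 0), (np.float64(-0.1629), 1), (np.float64(-0.1609), 15), (np.float64(-0.1589), 352), (np.float64(-0.1569), 261)]
626 extent b 0.025201048099252277 e 0.025186892920216586 0.013038590550422668 center [ 0.5381 -0.0331  0.155 ] H -0.15902815382367155
px 237 271 173 202
```

View pics/w0c.png

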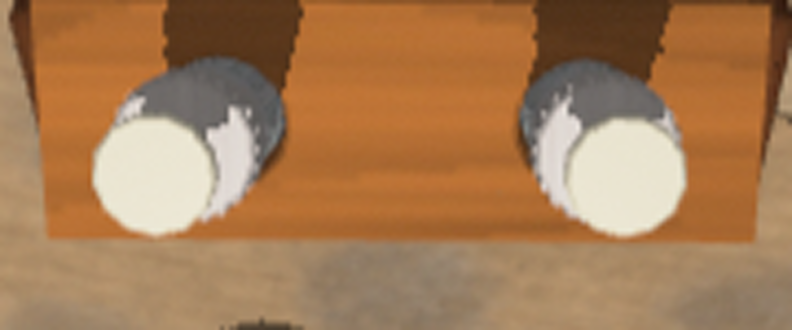

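The crop shows both rests cleanly, dispenser 2 at about (250,190) and dispenser 1 at (357,190). They measure 13 mm in radius and 98 mm apart, as they should.

Run:
```python
from h import *
z=np.load("w0.npz");P=z["P"]
v,u=np.mgrid[:400,:640]
n0=np.array([-.543,-.135,.829]); C={"1":[.5158,.0622,.153],"2":[.5381,-.0331,.155]}
for k,c in C.items():
    c=np.array(c); q=P[(np.linalg.norm(P-c,axis=-1)<.0125)]
    for _ in range(4):
        m=q.mean(0); n=np.linalg.svd(q-m,full_matrices=False)[2][2]; n*=np.sign(n[2]); q=q[abs((q-m)@n)<.0015]
    print(k,len(q),n.round(3),np.degrees(np.arccos(n[2])),np.degrees(np.arctan2(-n[1],-n[0])),m.round(4))
    C[k]=m; plan(m+n*.02,n,[-np.sin(.237),np.cos(.237),0])
```

```text
1 545 [-0.546 -0.136  0.827] 34.23378696721373 13.938416178695139 [0.5157 0.0622 0.1529]
t 1.65 shift [  48.6   49.4 -110.6] rv [ 0.0191 -0.0753 -0.0215] rows 2.11
2 567 [-0.542 -0.121  0.832] 33.70563728499033 12.591324258680313 [ 0.538  -0.033   0.1549]
t 1.65 shift [  71.   -45.6 -108.5] rv [ 0.006  -0.0691 -0.0284] rows 2.22
```

```bash
cat > st.py <<'E'
from h import *
import sys
# progress: rest N, prints TCP height along axis above initial rest top & lateral, axial force
C={"1":np.array([.5157,.0622,.1529]),"2":np.array([.538,-.033,.1549])}[sys.argv[1]]; a=np.array([-.5437,-.1305,.829])
o=get_obs(); d=(o["eef_pos"]-C)*1000; f=o["contact_force"]
b=np.array([-.233,.972,0]); e=np.cross(a,b); z=Rt().as_matrix()[:,2]
print("t",round(o["t"],2),"axial mm",(d@a).round(2),"lat",(d@b).round(2),(d@e).round(2),"F",f.round(2),"Fax",(f@a).round(2),"tilt",np.degrees(np.arccos(-z@a)).round(2),"q",o["q"].round(2))
E
python3 -m creep '[[-1,16.2,16.5,-36.9,0.006,-0.025,-0.007],[-1,16.2,16.5,-36.9,0.006,-0.025,-0.007],[-1,16.2,16.5,-36.9,0.006,-0.025,-0.007],[-1,0,0,0,0,0,0],[-1,0,0,0,0,0,0]]' >/dev/null; python3 st.py 1
```

```text
t 2.27 axial mm 67.87 lat -10.26 -14.11 F [0.46 0.55 0.49] Fax 0.09 tilt 1.41 q [-0.9  -0.1   0.69  2.43  0.12  0.21  1.52]
```

Run:
```python
from h import *
C=np.array([.5157,.0622,.1529]); a=np.array([-.5437,-.1305,.829]); a17=np.array([-.2843,-.0683,.9563]); x=np.array([-.929,-.223,-.292])
plan(C+a*.02+x*.009,a17,[-.233,.972,0])
```

```text
t 2.27 shift [  3.9  11.5 -50.2] rv [-0.0702  0.2707 -0.0216] rows 1.52
```

```bash
python3 -m creep '[[-1,1.3,3.8,-16.7,-0.0234,0.0902,-0.0072],[-1,1.3,3.8,-16.7,-0.0234,0.0902,-0.0072],[-1,1.3,3.8,-16.7,-0.0234,0.0902,-0.0072],[-1,0,0,0,0,0,0],[-1,0,0,0,0,0,0]]' >/dev/null; python3 st.py 1;  python3 - <<'E'
from h import *
C=np.array([.5157,.0622,.1529]); a=np.array([-.5437,-.1305,.829]); a17=np.array([-.2843,-.0683,.9563]); x=np.array([-.929,-.223,-.292])
plan(C+a*.02+x*.009,a17,[-.233,.972,0])
E
```

```text
t 2.9 axial mm 23.19 lat -1.69 9.17 F [-0.95 -0.41  0.31] Fax 0.83 tilt 16.94 q [-0.99  0.17  0.84  2.29 -0.33  0.46  1.9 ]
t 2.9 shift [ 0.4  1.8 -0.1] rv [0.0004 0.0014 0.0028] rows 0.03
```

```bash
python3 -m creep '[[-1,4.1,1.9,-6.6,0,0,0],[-1,4.2,1.9,-6.7,0,0,0],[-1,0,0,0,0,0,0],[-1,0,0,0,0,0,0]]' >/dev/null; python3 st.py 1; python3 -m creep '[[-1,1.1,0.26,-1.66,0,0,0],[-1,1.1,0.26,-1.66,0,0,0],[-1,1.1,0.26,-1.66,0,0,0]]' >/dev/null; python3 st.py 1;python3 -m creep '[[-1,0,0,0,0,0,0]]' >/dev/null; python3 st.py 1
```

```text
t 3.4 axial mm 7.4 lat -0.39 8.96 F [ 0.73 -0.14 -0.07] Fax -0.44 tilt 16.94 q [-0.93  0.22  0.79  2.28 -0.41  0.44  1.97]
t 3.77 axial mm 0.64 lat -0.3 8.81 F [-2.53 -1.22  3.46] Fax 4.4 tilt 17.0 q [-0.91  0.24  0.77  2.27 -0.44  0.43  2.  ]
t 3.9 axial mm 0.56 lat -0.37 8.9 F [-1.65 -0.56  1.77] Fax 2.44 tilt 17.02 q [-0.91  0.24  0.77  2.27 -0.44  0.43  2.  ]
```

```bash
for i in 1; do python3 -m creep '[[-1,1.1,0.26,-1.66,0,0,0],[-1,1.1,0.26,-1.66,0,0,0]]' >/dev/null; python3 st.py 1; python3 -m creep '[[-1,1.1,0.26,-1.66,0,0,0],[-1,1.1,0.26,-1.66,0,0,0]]' >/dev/null; python3 st.py 1; python3 -m creep '[[-1,0.54,0.13,-0.83,0,0,0]]' >/dev/null; python3 st.py 1;  done
```

```text
t 4.15 axial mm -3.47 lat -0.3 8.85 F [-1.35 -0.43  3.86] Fax 3.99 tilt 17.0 q [-0.89  0.25  0.75  2.27 -0.45  0.43  2.01]
t 4.4 axial mm -7.51 lat -0.3 8.88 F [-2.81 -0.48  4.02] Fax 4.92 tilt 17.01 q [-0.88  0.26  0.74  2.27 -0.47  0.42  2.03]
t 4.53 axial mm -8.5 lat -0.31 8.89 F [-1.64  0.12  3.64] Fax 3.89 tilt 17.01 q [-0.88  0.26  0.74  2.27 -0.47  0.42  2.03]
```

```bash
python3 -m creep '[[-1,0.54,0.13,-0.83,0,0,0]]' >/dev/null; python3 st.py 1; python3 -m creep '[[-1,0.54,0.13,-0.83,0,0,0]]' >/dev/null; python3 st.py 1; python3 -m creep '[[-1,0.54,0.13,-0.83,0,0,0]]' >/dev/null; python3 st.py 1
```

```text
t 4.65 axial mm -9.42 lat -0.33 8.9 F [-2.07 -1.13  4.73] Fax 5.2 tilt 17.01 q [-0.87  0.26  0.73  2.27 -0.48  0.42  2.03]
t 4.78 axial mm -10.37 lat -0.32 8.86 F [-3.96 -1.03  5.3 ] Fax 6.68 tilt 17.01 q [-0.87  0.26  0.73  2.27 -0.48  0.42  2.04]
t 4.9 axial mm -11.34 lat -0.33 8.87 F [-3.52 -0.32  6.22] Fax 7.11 tilt 17.01 q [-0.86  0.27  0.73  2.27 -0.49  0.41  2.04]
```

```bash
python3 -m creep '[[-1,0.54,0.13,-0.83,0,0,0]]' >/dev/null; python3 st.py 1; python3 -m creep '[[-1,0.54,0.13,-0.83,0,0,0]]' >/dev/null; python3 st.py 1
```

```text
t 5.03 axial mm -12.32 lat -0.37 8.85 F [-2.75 -0.99  6.87] Fax 7.32 tilt 17.0 q [-0.86  0.27  0.72  2.27 -0.49  0.41  2.04]
t 5.15 axial mm -13.28 lat -0.34 8.84 F [-3.6  -1.63  6.27] Fax 7.37 tilt 17.0 q [-0.86  0.27  0.72  2.27 -0.49  0.41  2.05]
```

```bash
for i in 1 2 3; do python3 -m creep '[[-1,0,0,0,0,0,0]]' >/dev/null; python3 st.py 1; done
```

```text
t 5.28 axial mm -13.32 lat -0.36 8.85 F [-2.26 -0.34  5.37] Fax 5.73 tilt 17.0 q [-0.86  0.27  0.72  2.27 -0.49  0.41  2.05]
t 5.4 axial mm -13.31 lat -0.33 8.84 F [-3.58 -0.33  5.08] Fax 6.2 tilt 17.0 q [-0.86  0.27  0.72  2.27 -0.49  0.41  2.05]
t 5.53 axial mm -13.3 lat -0.31 8.81 F [-2.87  0.02  5.61] Fax 6.21 tilt 17.0 q [-0.86  0.27  0.72  2.27 -0.49  0.41  2.05]
```

```bash
python3 -m creep '[[-1,0.54,0.13,-0.83,0,0,0]]' >/dev/null; python3 st.py 1; python3 -m creep '[[-1,0.54,0.13,-0.83,0,0,0]]' >/dev/null; python3 st.py 1; python3 -m creep '[[-1,0,0,0,0,0,0]]' >/dev/null; python3 st.py 1
```

```text
t 5.65 axial mm -14.23 lat -0.34 8.78 F [-4.75 -1.35  7.24] Fax 8.76 tilt 17.0 q [-0.85  0.27  0.72  2.27 -0.5   0.41  2.05]
t 5.78 axial mm -15.22 lat -0.35 8.82 F [-4.4  -2.16  8.54] Fax 9.75 tilt 17.0 q [-0.85  0.28  0.71  2.26 -0.5   0.41  2.05]
t 5.9 axial mm -15.26 lat -0.38 8.83 F [-3.21 -1.04  7.61] Fax 8.19 tilt 17.0 q [-0.85  0.28  0.71  2.26 -0.5   0.41  2.05]
```

Dispenser 1 is stiff: the axial force rose to about 9 N and was still climbing, so I'm stopping there. Next is dispenser 2.

```bash
python3 -m creep '[[-1,-7,-1.6,10.5,0,0,0],[-1,-7,-1.6,10.5,0,0,0],[-1,11.1,-47.6,1,0,0,0],[-1,11.2,-47.6,1,0,0,0],[-1,0,0,0,0,0,0]]' >/dev/null; python3 -m creep '[[-1,0,0,0,0,0,0]]' >/dev/null; python3 st.py 2; python3 -m creep '[[-1,0,0,0,0,0,0]]' >/dev/null; python3 st.py 2
```

```text
t 6.65 axial mm 9.95 lat 0.06 9.49 F [-0.07 -0.09  0.16] Fax 0.19 tilt 17.05 q [-0.64  0.25  0.73  2.23 -0.53  0.5   2.29]
t 6.78 axial mm 9.77 lat 1.48 9.23 F [ 0.08  0.34 -1.19] Fax -1.07 tilt 17.05 q [-0.64  0.25  0.73  2.23 -0.53  0.5   2.29]
```

```bash
s(){ python3 st.py 2; }; python3 -m creep '[[-1,1.9,-0.8,-2.5,0,0,0],[-1,1.1,0.26,-1.66,0,0,0],[-1,1.1,0.26,-1.66,0,0,0],[-1,1.1,0.26,-1.66,0,0,0],[-1,1.1,0.26,-1.66,0,0,0]]' >/dev/null; s; python3 -m creep '[[-1,1.1,0.26,-1.66,0,0,0],[-1,1.1,0.26,-1.66,0,0,0]]' >/dev/null; s;  python3 -m creep '[[-1,1.1,0.26,-1.66,0,0,0],[-1,1.1,0.26,-1.66,0,0,0]]' >/dev/null; s
```

```text
t 7.4 axial mm -0.98 lat -1.52 8.99 F [-2.16  0.51  3.24] Fax 3.8 tilt 17.0 q [-0.61  0.27  0.7   2.22 -0.57  0.49  2.33]
t 7.65 axial mm -5.06 lat -1.44 8.99 F [-2.06 -0.65  4.  ] Fax 4.52 tilt 17.0 q [-0.6   0.28  0.69  2.22 -0.58  0.48  2.34]
t 7.9 axial mm -9.11 lat -1.42 9.0 F [-1.95  0.16  3.17] Fax 3.67 tilt 17.01 q [-0.59  0.29  0.68  2.21 -0.6   0.48  2.35]
```

```bash
s(){ python3 st.py 2|cut -d' ' -f1-20; }; python3 -m creep '[[-1,0.54,0.13,-0.83,0,0,0],[-1,0.54,0.13,-0.83,0,0,0]]' >/dev/null; s; python3 -m creep '[[-1,0.54,0.13,-0.83,0,0,0]]' >/dev/null; s;  python3 -m creep '[[-1,0.54,0.13,-0.83,0,0,0]]' >/dev/null; s; python3 -m creep '[[-1,0.54,0.13,-0.83,0,0,0]]' >/dev/null; s
```

```text
t 8.15 axial mm -11.05 lat -1.4 9.01 F [-2.08 -0.22  3.82] Fax 4.33 tilt 17.01 q [-0.58 
t 8.28 axial mm -11.99 lat -1.44 8.97 F [-3.27 -0.59  5.17] Fax 6.14 tilt 17.0 q [-0.58 
t 8.4 axial mm -12.96 lat -1.45 9.0 F [-2.71 -0.88  5.21] Fax 5.9 tilt 17.0 q [-0.58 
t 8.53 axial mm -13.94 lat -1.48 8.96 F [-3.04 -1.05  6.05] Fax 6.8 tilt 17.0 q [-0.57
```

```bash
s(){ python3 st.py 2|cut -d' ' -f1-20; }; python3 -m creep '[[-1,0.54,0.13,-0.83,0,0,0]]' >/dev/null; s;  python3 -m creep '[[-1,0.54,0.13,-0.83,0,0,0]]' >/dev/null; s; python3 -m creep '[[-1,0.54,0.13,-0.83,0,0,0]]' >/dev/null; s
```

```text
t 8.65 axial mm -14.91 lat -1.55 8.98 F [-3.9  -0.41  7.14] Fax 8.09 tilt 17.0 q [-0.57
t 8.78 axial mm -15.87 lat -1.55 8.95 F [-3.58 -0.49  6.28] Fax 7.22 tilt 16.99 q [-0.57 
t 8.9 axial mm -16.84 lat -1.61 8.93 F [-4.26 -1.12  7.61] Fax 8.77 tilt 16.99 q [-0.57
```

Dispenser 2 is stiff too: about 4 N, then a steady climb to 8.8 N. Both go to the bin. I'll plan the grasp of 2.

Run:
```python
from h import *
c=np.array([.5622,-.0268,.1175]); a17=np.array([-.2843,-.0683,.9563])
plan(c-a17*.022+a17*.06,a17,[-.233,.972,0]); plan(c-a17*.022,a17,[-.233,.972,0])
```

```text
t 8.9 shift [11.1  4.7 17.9] rv [0.0011 0.0006 0.004 ] rows 0.35
t 8.9 shift [ 28.1   8.8 -39.5] rv [0.0011 0.0006 0.004 ] rows 0.79
```

```bash
python3 -m creep '[[-1,-10.9,-2.6,16.6,0,0,0],[-1,0,0,3,0,0,0],[1,11,3.6,0,0,0,0],[1,11,3.6,-1.7,0,0,0],[1,0,0,0,0,0,0]]' >/dev/null;python3 -m creep '[[1,0,0,0,0,0,0],[1,0,0,0,0,0,0],[1,0,0,0,0,0,0]]'
python3 - <<'E'
from h import *
c=np.array([.5622,-.0268,.1175]); a17=np.array([-.2843,-.0683,.9563])
plan(c-a17*.022,a17,[-.233,.972,0])
im,d,K,T,p=cam("wrist"); cv2.imwrite("pics/w1.png",im[:,:,::-1]); np.savez("w1.npz",im=im,d=d,P=cloud(d,K,T),K=K,T=T)
E
```

```text
t: 9.9
eef_pos: [0.5511, -0.0294, 0.1537]
tool_rot: [0.147, -0.114, 0.982, 0.017]
contact_force: [-0.1, -0.6, 0.2]
gripper_width: 1.002
grasp_force: 0.0
t 9.9 shift [ 17.3   4.1 -57.2] rv [0.0011 0.0002 0.0039] rows 0.97
```

View pics/w1.png

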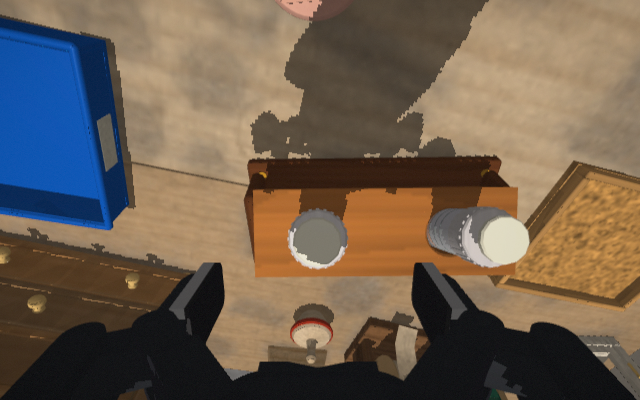

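Dispenser 2 sits centred between the open fingers at (318,240), and dispenser 1 is at (505,240). I'll descend and grip.

```bash
python3 - <<'E'
from h import *
P=np.load("w1.npz")["P"]; a=np.array([-.5437,-.1305,.829])
for k,C,uv in(("1",[.5157,.0622,.1529],(505,240)),("2",[.538,-.033,.1549],(318,238))):
    q=P[uv[1]-6:uv[1]+7,uv[0]-6:uv[0]+7].reshape(-1,3); print(k,"pushed mm",((np.array(C)-np.median(q,0))@a*1000).round(2))
E
python3 -m creep '[[1,5.8,1.4,-19,0,0,0],[1,5.8,1.4,-19,0,0,0],[1,5.7,1.3,-19.2,0,0,0],[1,0,0,0,0,0,0]]' 60; python3 -m creep '[[-1,0,0,0,0,0,0],[-1,0,0,0,0,0,0],[-1,0,0,0,0,0,0],[-1,0,0,0,0,0,0],[-1,0,0,0,0,0,0]]'
```

```text
1 pushed mm 17.66
2 pushed mm 19.32
t: 10.45
eef_pos: [0.5679, -0.0252, 0.0954]
tool_rot: [0.146, -0.114, 0.983, 0.017]
contact_force: [-0.2, -0.4, -0.3]
gripper_width: 1.003
grasp_force: 0.0
t: 11.08
eef_pos: [0.5688, -0.025, 0.0972]
tool_rot: [0.147, -0.114, 0.982, 0.017]
contact_force: [-2.9, -0.3, 5.8]
gripper_width: 0.379
grasp_force: 58.8
```

```bash
python3 -m creep '[[-1,-3.3,-0.8,5,0,0,0],[-1,-5.4,-1.3,8.3,0,0,0],[-1,-8.2,-2,12.4,0,0,0],[-1,-8.2,-2,12.4,0,0,0],[-1,-8.2,-2,12.4,0,0,0]]';python3 -m creep '[[-1,-5.4,-1.3,8.3,0,0,0],[-1,0,0,15,0,0,0],[-1,0,0,0,0,0,0]]'
python3 - <<'E'
from h import *
im,d,K,T,p=cam("wrist"); im2,d2,K2,T2,_=cam("side")
cv2.imwrite("pics/w2.png",np.hstack([im[150:400,160:480,::-1],cv2.resize(im2[130:270,240:420,::-1],(321,250),interpolation=cv2.INTER_CUBIC)])); np.savez("w2.npz",im=im,d=d,P=cloud(d,K,T)); np.savez("s2.npz",im=im2,d=d2,P=cloud(d2,K2,T2)); print(get_obs()["q"].round(2))
E
```

```text
t: 11.7
eef_pos: [0.5343, -0.0335, 0.1475]
tool_rot: [0.147, -0.114, 0.982, 0.017]
contact_force: [0.3, 0.6, -1.2]
gripper_width: 0.381
grasp_force: 59.5
t: 12.08
eef_pos: [0.5304, -0.0345, 0.1712]
tool_rot: [0.148, -0.115, 0.982, 0.017]
contact_force: [0.1, 0.5, -0.3]
gripper_width: 0.378
grasp_force: 59.5
[-0.67  0.23  0.76  2.21 -0.5   0.53  2.26]
```

View pics/w2.png

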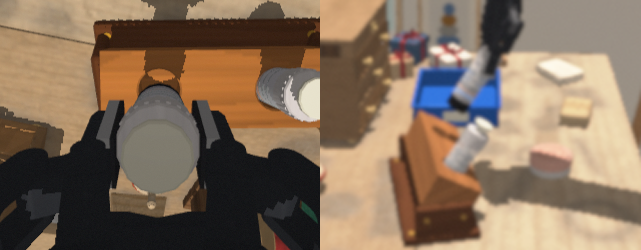

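Dispenser 2 is lifted out and held by the collar, still leaning: its rest is at about (318,305) in the full wrist frame. I'll measure its axis in the hand and plan the placing.

```bash
cat > place.py <<'E'
from h import *
import sys
def go(P,uv,L,foot,rad=12):
    q=P[uv[1]-rad:uv[1]+rad+1,uv[0]-rad:uv[0]+rad+1].reshape(-1,3)
    q=q[np.linalg.norm(q-np.median(q,0),axis=1)<.0125]
    for _ in range(4):
        m=q.mean(0); n=np.linalg.svd(q-m,full_matrices=False)[2][2]; n*=np.sign(n[2]); q=q[abs((q-m)@n)<.0015]
    o=get_obs(); print(len(q),"axis",n.round(3),"lean",np.degrees(np.arccos(n[2])).round(1),"m",m.round(4))
    # disc centre from all points near plane
    A=P[(abs((P-m)@n)<.002)&(np.linalg.norm(P-m,axis=-1)<.02)]; b,e=np.linalg.svd(n[None])[2][1:]
    (x,y),r=cv2.minEnclosingCircle(np.stack([(A-m)@b,(A-m)@e],1).astype(np.float32)); C=m+x*b+y*e; print("centre",C.round(4),"r",r)
    ax=np.cross(n,[0,0,1]); ang=np.arccos(n[2]); rv=ax/np.linalg.norm(ax)*ang
    F=C-L*n; print("foot now",F.round(4),"foot-TCP",(F-o["eef_pos"]).round(4))
    off=R.from_rotvec(rv).apply(F-o["eef_pos"]); tcp=np.array(foot)-off
    print("rv",rv.round(4),"shift",((tcp-o["eef_pos"])*1000).round(1),"tcp",tcp.round(4),"foot z now",F[2].round(3))
E
python3 - <<'E'
from place import *
go(np.load("w2.npz")["P"],(318,305),.112,[.586,-.331,.004])
P=np.load("top0.npz")["P"]; 
import numpy as np
v,u=np.mgrid[:400,:640]; m=(u>395)&(u<455)&(v>172)&(v<222)&(P[...,2]<.012); q=P[m]; print("bin floor",np.quantile(q,[.01,.5,.99],axis=0).round(3))
E
```

```text
616 axis [-0.542 -0.123  0.831] lean 33.8 m [ 0.5098 -0.0399  0.2125]
centre [ 0.5075 -0.0404  0.211 ] r 0.019833965227007866
foot now [ 0.5683 -0.0266  0.1179] foot-TCP [ 0.0385  0.0076 -0.0522]
rv [-0.1306  0.5747  0.    ] shift [  52.5 -296.5 -100.8] tcp [ 0.5822 -0.3307  0.0692] foot z now 0.118
bin floor [[ 0.51  -0.385 -0.003]
 [ 0.587 -0.291  0.004]
 [ 0.657 -0.211  0.011]]
```

```bash
python3 -m creep '[[-1,11,-55,10,0,0,0],[-1,11,-60,0,-0.0261,0.1149,0],[-1,11,-60,-10,-0.0261,0.1149,0],[-1,11,-60,-15,-0.0261,0.1149,0],[-1,10,-60,-15,-0.0261,0.1149,0]]';python3 -m creep '[[-1,0,0,-10,-0.0261,0.1149,0],[-1,0,0,0,0,0,0],[-1,0,0,0,0,0,0]]'
python3 - <<'E'
from place import *
im,d,K,T,p=cam("wrist"); im2,d2,K2,T2,_=cam("side"); im3,d3,K3,T3,_=cam("top")
P=cloud(d,K,T); np.savez("w3.npz",im=im,d=d,P=P)
cv2.imwrite("pics/w3.png",np.vstack([np.hstack([cv2.resize(im[:,:,::-1],(400,250)),cv2.resize(im2[100:260,240:420,::-1],(281,250))]),cv2.resize(im3[150:240,370:490,::-1],(400,300))[:, :].copy() if 0 else np.hstack([cv2.resize(im3[150:240,370:490,::-1],(400,300),interpolation=cv2.INTER_CUBIC),np.zeros((300,281,3),np.uint8)])]))
print(get_obs()["q"].round(2)); go(P,(318,305),.112,[.586,-.331,.004])
# bin rim: blue points z .03-.045
hsv=cv2.cvtColor(im,cv2.COLOR_RGB2HSV); b=(hsv[...,0]>100)&(hsv[...,0]<125)&(hsv[...,1]>150)&(P[...,2]<.05)&(P[...,2]>-.01)
q=P[b]; print(len(q),cv2.minAreaRect((q[:,:2]*1000).astype(np.float32)),np.quantile(q,[0,.01,.5,.99,1],axis=0).round(3))
E
```

```text
t: 12.8
eef_pos: [0.5844, -0.3306, 0.1387]
tool_rot: [-0.089, -0.116, 0.989, -0.008]
contact_force: [1.8, -0.6, -0.0]
gripper_width: 0.381
grasp_force: 59.8
t: 13.18
eef_pos: [0.5834, -0.3289, 0.13]
tool_rot: [-0.144, -0.114, 0.983, -0.015]
contact_force: [-0.0, 0.1, -1.3]
gripper_width: 0.379
grasp_force: 60.0
[-0.13  0.84  0.8   1.5  -0.39  1.24  2.52]
613 axis [ 0.025 -0.035  0.999] lean 2.5 m [ 0.589  -0.3283  0.1766]
centre [ 0.5869 -0.3286  0.1766] r 0.01976562663912773
foot now [ 0.5841 -0.3247  0.0647] foot-TCP [ 0.0007  0.0045 -0.0669]
rv [-0.0351 -0.0255  0.    ] shift [  0.2  -3.9 -60.7] tcp [ 0.5836 -0.3331  0.071 ] foot z now 0.065
26619 ((586.9476318359375, -274.9688720703125), (155.59249877929688, 196.49969482421875), 1.498967170715332) [[ 0.507 -0.375  0.001]
 [ 0.51  -0.372  0.003]
 [ 0.555 -0.275  0.005]
 [ 0.662 -0.201  0.041]
 [ 0.666 -0.177  0.042]]
```

View pics/w3.png

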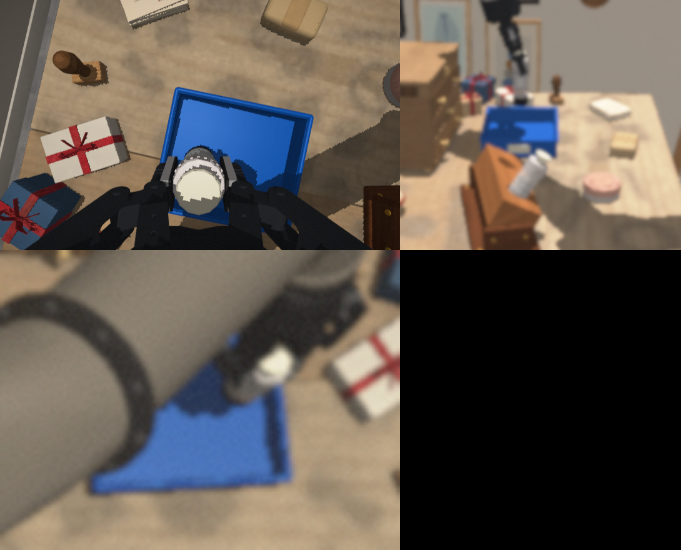

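Dispenser 2 hangs nearly upright over the bin, foot at about (0.584,-0.325). The bin centre is about (0.586,-0.288). I'll correct the small tilt and lower it.

```bash
python3 -m creep '[[-1,0,-1.9,-20,-0.0175,-0.0128,0],[-1,0,-2,-20,-0.0175,-0.0128,0],[-1,0,0,-10,0,0,0],[-1,0,0,-4,0,0,0],[-1,0,0,0,0,0,0]]'; python3 -m creep '[[-1,0,0,-3,0,0,0],[-1,0,0,-2,0,0,0]]'; python3 -m creep '[[-1,0,0,-1,0,0,0],[-1,0,0,0,0,0,0]]'
```

```text
t: 13.95
eef_pos: [0.584, -0.3332, 0.0769]
tool_rot: [-0.134, -0.111, 0.984, -0.034]
contact_force: [-0.1, 0.2, -0.7]
gripper_width: 0.383
grasp_force: 60.0
t: 14.2
eef_pos: [0.584, -0.3332, 0.0716]
tool_rot: [-0.134, -0.111, 0.984, -0.034]
contact_force: [0.2, 0.7, -1.4]
gripper_width: 0.378
grasp_force: 60.0
t: 14.45
eef_pos: [0.5838, -0.333, 0.0703]
tool_rot: [-0.134, -0.111, 0.984, -0.034]
contact_force: [-0.1, -0.0, -0.4]
gripper_width: 0.385
grasp_force: 60.0
```

```bash
for i in 1; do python3 -m creep '[[-1,0,0,-1,0,0,0]]'|grep -E "eef|cont"; python3 -m creep '[[-1,0,0,-1,0,0,0],[-1,0,0,0,0,0,0]]'|grep -E "eef|cont"; done
python3 - <<'E'
from place import *
im,d,K,T,p=cam("wrist");P=cloud(d,K,T); go(P,(318,305),.112,[.586,-.331,.004])
E
```

```text
eef_pos: [0.5841, -0.3332, 0.0699]
contact_force: [0.5, 1.3, 4.8]
eef_pos: [0.5844, -0.3333, 0.0698]
contact_force: [-0.8, 1.2, 7.5]
612 axis [-0.005  0.031  1.   ] lean 1.8 m [ 0.5887 -0.3311  0.1165]
centre [ 0.5857 -0.3317  0.1165] r 0.019817963242530823
foot now [ 0.5862 -0.3352  0.0046] foot-TCP [ 0.0019 -0.0019 -0.0652]
rv [ 0.0311  0.0045 -0.    ] shift [ 0.1  2.2 -0.5] tcp [ 0.5844 -0.3311  0.0693] foot z now 0.005
```

```bash
python3 -m creep '[[-1,0,0,1,0,0,0],[0.3,0,0,0,0,0,0],[0.3,0,0,0,0,0,0],[0.3,0,0,0,0,0,0]]'; python3 -m creep '[[0.3,0,0,10,0,0,0],[0.3,3,0,30,0,0,0],[0.3,3,0,50,0,0,0],[0.3,0,0,40,0,0,0],[0.3,0,0,0,0,0,0]]'
python3 - <<'E'
from place import *
im,d,K,T,p=cam("wrist");P=cloud(d,K,T); np.savez("w4.npz",im=im,P=P)
m=(P[...,2]>.1)&(abs(P[...,0]-.586)<.04)&(abs(P[...,1]+.331)<.04)&(P[...,2]<.13); q=P[m]
v,u=np.where(m); print(len(q),q.mean(0).round(4),u.mean(),v.mean()); go(P,(int(u.mean()),int(v.mean())),.112,[0,0,0],8)
a17=np.array([-.2843,-.0683,.9563]); c=np.array([.5392,.0678,.1168])
plan(c+a17*.06,a17,[-.233,.972,0])
E
```

```text
t: 15.38
eef_pos: [0.5838, -0.333, 0.0692]
tool_rot: [-0.134, -0.111, 0.984, -0.034]
contact_force: [-0.3, 0.2, -0.1]
gripper_width: 0.652
grasp_force: 0.0
t: 16.0
eef_pos: [0.5912, -0.3349, 0.204]
tool_rot: [-0.131, -0.111, 0.984, -0.036]
contact_force: [-0.8, 0.4, -1.2]
gripper_width: 0.652
grasp_force: 0.0
1340 [ 0.5907 -0.3334  0.1112] 325.0044776119403 239.10223880597016
283 axis [-0.003 -0.01   1.   ] lean 0.6 m [ 0.59   -0.3335  0.1162]
centre [ 0.592  -0.3334  0.1162] r 0.012910988181829453
foot now [ 0.5924 -0.3323  0.0042] foot-TCP [ 0.0019  0.0015 -0.1973]
rv [-0.0097  0.0029  0.    ] shift [-591.8  334.2   -4.2] tcp [-0.0013  0.0004  0.1973] foot z now 0.004
t 16.05 shift [-68.3 397.5 -27.3] rv [ 0.1676 -0.5451  0.0158] rows 6.52
```

Dispenser 2 stands upright in the bin, leaning 0.6° with its foot at z = 4 mm. Next is dispenser 1.

```bash
python3 -m creep '[[0.3,-9.8,56.8,0,0.0239,-0.0779,0.0023],[0.3,-9.8,56.8,0,0.0239,-0.0779,0.0023],[0.3,-9.8,56.8,0,0.0239,-0.0779,0.0023],[0.3,-9.8,56.8,0,0.0239,-0.0779,0.0023],[0.3,-9.8,56.8,0,0.0239,-0.0779,0.0023]]' >/dev/null; python3 -m creep '[[1,-9.8,56.8,0,0.0239,-0.0779,0.0023],[1,-9.6,56.8,-10,0.0239,-0.0779,0.0023],[1,0,0,-15,0,0,0],[1,0,0,0,0,0,0],[1,0,0,0,0,0,0]]'
python3 - <<'E'
from h import *
a17=np.array([-.2843,-.0683,.9563]); c=np.array([.5392,.0678,.1168])
plan(c-a17*.022,a17,[-.233,.972,0]); print(get_obs()["q"].round(2))
im,d,K,T,p=cam("wrist");P=cloud(d,K,T); a=np.array([-.5437,-.1305,.829])
m=(P[...,2]>.12)&(np.linalg.norm(P-(c+.027*a),axis=-1)<.016); q=P[m]; v,u=np.where(m); q=q[q@a>np.quantile(q@a,.95)-.004]; print(len(q),q.mean(0).round(4),(c+.027*a).round(4),u.mean(),v.mean())
E
```

```text
t: 17.3
eef_pos: [0.5218, 0.0632, 0.1745]
tool_rot: [0.145, -0.116, 0.982, 0.017]
contact_force: [0.4, -0.4, 0.6]
gripper_width: 1.001
grasp_force: 0.0
t 17.3 shift [ 23.7   6.1 -78.8] rv [ 0.0004 -0.0031  0.0008] rows 1.33
[-1.01  0.23  0.89  2.22 -0.41  0.51  1.98]
1454 [0.5255 0.0645 0.1383] [0.5245 0.0643 0.1392] 319.34731774415405 225.85900962861072
```

Rest 1 is within 1.5 mm of where I predicted. I'll descend and grip.

```bash
python3 -m creep '[[1,6,1.5,-20,0,0,0],[1,6,1.5,-20,0,0,0],[1,6,1.5,-19.5,0,0,0],[1,5.7,1.5,-19.3,0,0,0],[1,0,0,0,0,0,0]]' 60; python3 -m creep '[[-1,0,0,0,0,0,0],[-1,0,0,0,0,0,0],[-1,0,0,0,0,0,0],[-1,0,0,0,0,0,0],[-1,0,0,0,0,0,0]]'
```

```text
t: 17.98
eef_pos: [0.5453, 0.069, 0.0949]
tool_rot: [0.145, -0.116, 0.983, 0.017]
contact_force: [0.3, -0.5, 0.3]
gripper_width: 1.004
grasp_force: 0.0
t: 18.6
eef_pos: [0.5454, 0.0707, 0.0963]
tool_rot: [0.146, -0.117, 0.982, 0.018]
contact_force: [-1.5, -0.5, 7.0]
gripper_width: 0.383
grasp_force: 58.7
```

```bash
python3 -m creep '[[-1,-3.3,-0.8,5,0,0,0],[-1,-5.4,-1.3,8.3,0,0,0],[-1,-8.2,-2,12.4,0,0,0],[-1,-8.2,-2,12.4,0,0,0],[-1,-8.2,-2,12.4,0,0,0]]' >/dev/null;python3 -m creep '[[-1,-5.4,-1.3,8.3,0,0,0],[-1,0,0,20,0,0,0],[-1,0,0,10,0,0,0],[-1,0,0,0,0,0,0]]'
python3 - <<'E'
from place import *
im,d,K,T,p=cam("wrist"); P=cloud(d,K,T); np.savez("w5.npz",im=im,P=P); 
go(P,(318,305),.1135,[.582,-.243,.004])
E
```

```text
t: 19.73
eef_pos: [0.5062, 0.0615, 0.1849]
tool_rot: [0.146, -0.117, 0.982, 0.019]
contact_force: [0.2, -0.3, -1.0]
gripper_width: 0.378
grasp_force: 59.5
613 axis [-0.519 -0.138  0.844] lean 32.5 m [0.4857 0.0558 0.2265]
centre [0.4835 0.0552 0.2251] r 0.019808558747172356
foot now [0.5424 0.0709 0.1293] foot-TCP [ 0.0365  0.0095 -0.0551]
rv [-0.1457  0.5476  0.    ] shift [  73.9 -304.8 -113.7] tcp [ 0.5798 -0.2433  0.0707] foot z now 0.129
```

```bash
python3 -m creep '[[-1,14.5,-58,5,0,0,0],[-1,14.5,-58,0,0,0,0],[-1,14.5,-58,0,-0.0291,0.1095,0],[-1,14.5,-58,-10,-0.0291,0.1095,0],[-1,14.5,-58,-20,-0.0291,0.1095,0]]';python3 -m creep '[[-1,0,-15,-20,-0.0291,0.1095,0],[-1,0,0,0,-0.0291,0.1095,0],[-1,0,0,0,0,0,0],[-1,0,0,0,0,0,0]]'
python3 - <<'E'
from place import *
im,d,K,T,p=cam("wrist"); P=cloud(d,K,T); np.savez("w6.npz",im=im,P=P); 
go(P,(318,305),.1135,[.582,-.243,.004])
E
```

```text
t: 20.4
eef_pos: [0.5797, -0.2301, 0.1589]
tool_rot: [-0.024, -0.119, 0.993, -0.006]
contact_force: [1.2, 1.0, 0.3]
gripper_width: 0.382
grasp_force: 59.6
t: 20.9
eef_pos: [0.5781, -0.2436, 0.1393]
tool_rot: [-0.134, -0.117, 0.984, -0.022]
contact_force: [-0.6, 0.1, -0.6]
gripper_width: 0.382
grasp_force: 59.9
607 axis [0.005 0.012 1.   ] lean 0.7 m [ 0.5825 -0.2425  0.1862]
centre [ 0.5798 -0.2433  0.1862] r 0.019833514466881752
foot now [ 0.5792 -0.2446  0.0727] foot-TCP [ 0.0013 -0.0009 -0.0672]
rv [ 0.0119 -0.0046  0.    ] shift [  2.4   0.8 -68.7] tcp [ 0.5804 -0.2429  0.0712] foot z now 0.073
```

```bash
python3 -m creep '[[-1,0,0,-20,0,0,0],[-1,0,0,-20,0,0,0],[-1,0,0,-18,0,0,0],[-1,0,0,-6,0,0,0],[-1,0,0,0,0,0,0]]'|grep -E "eef|cont"; python3 -m creep '[[-1,0,0,-2,0,0,0],[-1,0,0,-1,0,0,0]]'|grep -E "eef|cont"; python3 -m creep '[[-1,0,0,-1,0,0,0]]'|grep -E "eef|cont"
```

```text
eef_pos: [0.5786, -0.2434, 0.075]
contact_force: [-0.2, 0.6, -0.5]
eef_pos: [0.5792, -0.2435, 0.073]
contact_force: [0.4, -0.2, -0.3]
eef_pos: [0.5791, -0.2434, 0.0718]
contact_force: [-0.4, 0.4, -1.2]
```

```bash
python3 -m creep '[[-1,0,0,-1,0,0,0]]'|grep -E "eef|cont"; python3 -m creep '[[-1,0,0,-1,0,0,0]]'|grep -E "eef|cont"; python3 -m creep '[[-1,0,0,0,0,0,0]]'|grep -E "eef|cont"
```

```text
eef_pos: [0.5789, -0.2434, 0.0706]
contact_force: [-0.6, 0.6, -1.4]
eef_pos: [0.5789, -0.2433, 0.0696]
contact_force: [-0.4, -0.2, -0.7]
eef_pos: [0.5788, -0.2433, 0.0695]
contact_force: [-0.0, -1.0, -1.9]
```

```bash
python3 -m creep '[[-1,0,0,-1,0,0,0]]'|grep -E "eef|cont"; python3 -m creep '[[-1,0,0,-1,0,0,0],[-1,0,0,0,0,0,0]]'|grep -E "eef|cont"
```

```text
eef_pos: [0.579, -0.2434, 0.0687]
contact_force: [-0.2, 0.9, 5.5]
eef_pos: [0.5794, -0.2435, 0.0687]
contact_force: [-0.3, 1.7, 7.3]
```

Contact with the floor. I'll release, rise and check.

```bash
python3 -m creep '[[-1,0,0,1,0,0,0],[0.3,0,0,0,0,0,0],[0.3,0,0,0,0,0,0],[0.3,0,0,0,0,0,0]]'|grep -E "eef|cont|wid"; python3 -m creep '[[0.3,0,0,10,0,0,0],[0.3,3,0,30,0,0,0],[0.3,3,0,50,0,0,0],[0.3,0,0,50,0,0,0],[0.3,0,20,30,0,0,0]]'|grep -E "eef|cont"; python3 -m creep '[[0.3,0,0,0,0,0,0],[0.3,0,0,0,0,0,0]]'|grep -E "eef|cont"
python3 - <<'E'
from place import *
im,d,K,T,p=cam("wrist");P=cloud(d,K,T); cv2.imwrite("pics/end.png",im[:,:,::-1])
for y in(-.243,-.333):
    m=(P[...,2]>.113)&(abs(P[...,0]-.586)<.03)&(abs(P[...,1]-y)<.03)&(P[...,2]<.125); v,u=np.where(m)
    print(len(u)); 
    if len(u): go(P,(int(u.mean()),int(v.mean())),.1125,[0,0,0],7)
E
```

```text
eef_pos: [0.5787, -0.2434, 0.0684]
contact_force: [0.6, 1.0, 0.6]
gripper_width: 0.644
eef_pos: [0.5846, -0.2258, 0.2423]
contact_force: [0.9, 0.4, -1.0]
eef_pos: [0.5845, -0.2233, 0.2382]
contact_force: [0.1, 1.0, -0.1]
667
222 axis [ 0.021 -0.003  1.   ] lean 1.2 m [ 0.5872 -0.2429  0.1155]
centre [ 0.5877 -0.2427  0.1155] r 0.013020267710089684
foot now [ 0.5854 -0.2424  0.003 ] foot-TCP [ 0.0013 -0.0189 -0.2348]
rv [-0.0027 -0.0206  0.    ] shift [-590.3  243.    -3.1] tcp [-0.0061  0.0195  0.2346] foot z now 0.003
683
214 axis [ 0.001 -0.004  1.   ] lean 0.2 m [ 0.5913 -0.3332  0.116 ]
centre [ 0.5914 -0.3333  0.116 ] r 0.0132874995470047
foot now [ 0.5912 -0.3328  0.0035] foot-TCP [ 0.0071 -0.1094 -0.2342]
rv [-0.0037 -0.0015  0.    ] shift [-591.6  333.7   -3.9] tcp [-0.0074  0.1103  0.2338] foot z now 0.003
```

View pics/end.png

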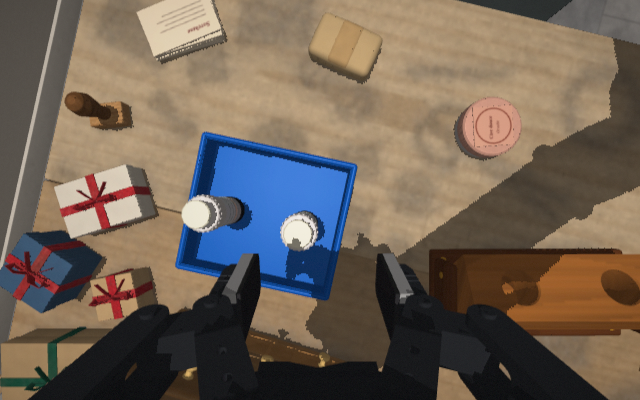

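The final view shows both dispensers upright inside the blue bin, dispenser 2 at (203,213) and dispenser 1 at (300,232). The robot is clear of everything. The rests stand about 112 mm above the feet, so the plungers are in about 22 mm, which is within limits.

```bash
python3 -c "
from station import *
print(hand_in())"
```

```text
the job is handed in; nothing more can be done
None
```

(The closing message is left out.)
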